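Set the ray table to a 30 degree angle of incidence

TASK

Set the ray table for a 30 degree angle of incidence: push its white turntable round with a fingertip (the two upright steel finger posts on it are there for that; either direction will do) until the arrow on its rim lines up with the 30 degree line of the fixed scale, which is the first long line anticlockwise, seen from above, from the zero line with the triangle that faces the lamp box. Push gently and do not pinch or lift anything. Keep off the clear block in the middle, and leave the ray table, the lamp box and everything else standing where they are.

Things in the scene. Friction and masses are not known exactly. Their poses are not given: they have to be found in the camera images.
- ray_table: Round grey drum, 248 mm across, 34 mm high, 1.6 kg, loose on the bench, with a fixed aluminium scale ring on top (radius 98 to 124 mm, 34 mm above the bench) round a white turntable. Black lines every 10 degrees (9 mm), longer every 30 (18 mm); the zero line alone is 23 mm long with a triangle at its outer end. Origin: centre of the underside; x points along the zero line, to the lamp box; z up.
- turntable (a joint): Angle of the white turntable (195 mm across, top 36 mm above the bench), rad, anticlockwise from above: 0 with its arrow on the zero line, +0.524 (plus or minus full turns of 6.283) on the wanted line. Turns endlessly both ways, no spring or detents; light friction (0.05 N m, under 1 N at a post) holds it where left. Starts 39 to 180 degrees off, either side.
- pivot (a point): Axis of the turntable, at the height of its top face (36 mm above the bench).
- index_tip (a point): Tip of the black arrow (a 3 mm wide radial line with a 13 mm arrowhead) on the turntable's rim: 98.5 mm from the axis, at the height of the top face.
- line30 (a point): The wanted scale line: inner end of the first long line anticlockwise (from above) from the zero line, on the fixed ring, 98.5 mm from the axis, at the height of the turntable's top. The arrow is on it when index_tip is at this point.
- post_a (a point): One of two steel finger posts on the turntable, for pushing it round: upright, 12 mm diameter (17 mm flange, 4 mm high, at the foot), 22 mm tall, top 58 mm above the bench, 80 mm from the axis, 90 degrees anticlockwise of the arrow. The point is on the post's own axis, half-way up (47 mm above the bench).
- post_b (a point): Middle of the other, identical post, 80 mm from the axis, 90 degrees clockwise of the arrow.
- d_block: The clear half-round acrylic block (radius 42 mm, 18 mm thick, top 54 mm above the bench) clipped to the middle of the turntable, flat face towards the arrow; it turns with the turntable. Not to be touched. Origin: on the turntable's axis at bench height.
- lamp_box: The lamp box: grey oblong box, 145 x 66 mm, 61 mm high (its slit plate stands to 63 mm), slit end facing the ray table, centre 235 to 255 mm from the turntable's axis. Loose; leave it. Origin: centre of the underside.
- prism: Bystander: clear triangular prism lying near the ray table, sides 44 mm, 20 mm high. Origin: underside.
- glass_slab: Bystander: clear flat oblong block, 100 x 55 x 18 mm. Origin: centre of the underside.
- lens_holder: Bystander: round lens, 50 mm across, standing in a 45 x 60 mm wooden foot, 62 mm high. Origin: centre of the underside.
- measuring_cylinder: Bystander: tall milky plastic measuring cylinder, 58 mm across, 240 mm high, hexagonal foot 92 mm. Origin: centre of the underside.
- mass_100g: Bystander: small brass weight with a knob, 38 mm across, 40 mm high. Origin: centre of the underside.
- pencil: Bystander: wooden pencil lying on the bench, 170 mm long, 8 mm thick. Origin: middle, on the bench.
Not all that is in view belongs to the job. What is shaped like the lamp_box but green or pink is not meant.

How it is judged (in metres and radians):
At the end, for the whole second after the job is handed in: The arrow's tip is within 3.5 mm (2 degrees) of the inner end of the 30 degree line and the turntable is at rest; the ray table and the lamp box are within 10 mm of where they stood and still face one another within 4 degrees (horizontal distance between index_tip and line30 below 0.0035 m and velocity of joint turntable between -0.05 and 0.05 rad/s and distance of each of ray_table, lamp_box from where it was at the start of the episode below 0.01 m and linear speed of ray_table below 0.01 m/s and angle between the x axis of ray_table and the x axis of lamp_box, either way round below 0.07 rad); the robot touches nothing.
It fails at once if the ray table was shifted by more than 15 mm, lifted or tipped (distance of ray_table from where it was at the start of the episode above 0.015 m or height (world z) of ray_table above 0.006 m or angle between ray_table's own z axis and vertical above 0.06 rad).
It fails at once if the turntable was squeezed or pressed harder than 30 N (contact force between the fingers and turntable above 30 N).
It fails at once if the clear block was touched (contact force between any of the arm, the fingers and d_block above 0.5 N).
It fails at once if the lamp box was pushed or lifted by more than 15 mm (distance of lamp_box from where it was at the start of the episode above 0.015 m).
It fails at once if a bystander was moved by more than 20 mm (distance of any of prism, glass_slab, lens_holder, measuring_cylinder, mass_100g, pencil from where it was at the start of the episode above 0.02 m).
It also fails if it takes over 48 s, if anything falls off the work surface, if the arm or the gripper's body presses on something with over 40 N, if the wrist force passes 120 N, or if a joint passes its speed limit or range.

ROBOT

A 6-joint arm with a two-finger parallel gripper is mounted at the origin on the work surface. World frame = base frame: x ahead of the robot, y to its left, z up, the work surface at z = 0. Lengths are in mm, angles in degrees, forces in N, time in s.
With the tool pointing down it reaches from about 425 to 925 mm from the base axis. Payload 12.5 kg.
Tool frame: the origin (TCP) lies midway between the tips of the shut fingers; the grasp point (between the pads) lies 19 mm behind it; z points along the fingers, y is the direction in which the jaws open and shut (so a half turn about z gives the same grasp; the last joint's range is limited). The gripper opens to 85 mm and grips with 20 to 120 N. Pads are 22 mm wide; open, the fingers measure 114 mm over their backs; the gripper's body (76 mm by 85 mm) begins 54 mm behind the grasp point. The pads swing forward as they close: fully open they stand 13 mm farther back than shut.
Start: joints at [63.85, 28.126, 89.318, -0, 62.55, -6.05], TCP at [214.764, 586.959, 231.327] pointing down, gripper open.
Joint ranges: [-177.58, 177.58], [-47.91, 125.51], [2.72, 160], [-65.01, 245.01], [3.68, 167.84], [-153.87, 153.87]. Speed limits (degrees/s): [127.2, 127.2, 159.86, 180, 180, 180].

INTERFACE

Orientations are given as [roll, pitch, yaw] about the fixed x, y, z axes, in that order (R = Rz(yaw) Ry(pitch) Rx(roll)).
In Python, from bench import r gives the robot as it stands.
- The arm moves only by the shell command python3 -m creep 'ROWS'. ROWS is text: rows parted by semicolons, each of 5 numbers parted by spaces: the shift along the tool's x, y, z in units of 50 mm (1.0 is 50 mm), then the turn about the tool's z in rad, then the finger opening in mm, from 0 to 85.4. In form: tx ty tz spin grip; .... A call has 1 to 20 rows; each row is the pose to reach, as a shift and turn from the pose measured when the call began, along the tool's axes at that moment; what a row does not reach only later rows make up. A row lasts 1/8 s, in which the tool goes at most 62.5 mm and 10.7 degrees, less where a joint would pass 70% of its speed; a pose out of reach is approached as far as the arm can. A call with a gripper value outside its range is refused whole. The fingers move at their own pace and stop on an object; the grip force is fixed at half the most. Time passes only in rows, so rows that repeat a pose let the fingers close. It gives the time, the measured TCP pose, the force and the opening at its end, in the units of the state.
- r.observe(): the state, without advancing time (a new reading comes with each control period).
- r.get_image(name): name is "scene" or "top"; returns (picture, depth): 384x512x3 uint8, blue, green, red; 384x512 float32, mm along the optical axis (not along the pixel's ray), 0 where there is no reading.
- r.camera_model(name): a dict with "camera_matrix" (3x3 intrinsics, pixels), "rvec" (rotation vector, rad) and "tvec" (3), from world to camera coordinates, as OpenCV has them. Camera axes: x right, y down, z forward; pixel columns grow to the right and rows downward; lengths in mm; the calibration is good to about 2 mm. A picture is of the moment at which its call begins. camera_model takes no time and is no camera call.
- r.sign_off(): hands the job in, once; it reports no verdict.
The state is a dict: "time": time; "qpos": joint angles; "qvel": joint speeds; "joint_torque": joint torques, N m; "tcp_pos": TCP position; "eef_rot": TCP orientation; "force": force on the tool from outside, world axes, zero at the start; "torque": the same for the moment, N m; "grip_width": finger opening in mm.
Only numpy, scipy, OpenCV 4.12 (cv2) and the standard library are available. Lean on these libraries where they do the work, as an engineer would, in place of code of your own. Each camera call takes 0.05 s, during which the arm holds its last target.

## Working session

There is one attempt and no reset: what is moved stays moved. The work goes in short steps, Python scripts to look and compute and a shell command to move; the robot and the scene stay as the last step left them, time stands still between calls to the robot, and variables do not carry over. Pictures are saved under pics/ and viewed, and the job is handed in when it is done.

```bash
mkdir -p pics; ls; python3 - <<'E'
from bench import r
import cv2
for n in("top","scene"):
    im,d=r.get_image(n); cv2.imwrite(f"pics/{n}0.png",im)
    import numpy as np; np.save(f"{n}0.npy",d); print(r.camera_model(n))
print(r.observe())
E
```

```text
pics
{'camera_matrix': array([[407.75871051,   0.        , 255.80573625],
       [  0.        , 407.75871051, 189.84600085],
       [  0.        ,   0.        ,   1.        ]]), 'rvec': array([ 2.16100422, -2.15694596,  0.12342812]), 'tvec': array([  34.44942565,  531.32261278, 1116.77236616])}
{'camera_matrix': array([[430.38699024,   0.        , 260.28169867],
       [  0.        , 430.38699024, 201.16216473],
       [  0.        ,   0.        ,   1.        ]]), 'rvec': array([ 2.012249  ,  1.82137574, -0.49567786]), 'tvec': array([ -93.4817867 , -400.21283392, 1498.36112666])}
{'time': 0.1, 'qpos': array([ 6.38494499e+01,  2.81602111e+01,  8.93470974e+01, -1.25941761e-03,
        6.25498426e+01, -6.04969285e+00]), 'qvel': array([ 0.02663211, -0.06262927, -0.10557583, -0.02205638, -0.00462718,
        0.07051906]), 'joint_torque': array([ 2.90612807e-03, -6.19451094e+01, -2.62025410e+01, -1.27964104e-04,
        2.88193733e-03,  1.01444016e-04]), 'tcp_pos': array([214.68083023, 586.75416761, 230.78862394]), 'eef_rot': array([-1.79943049e+02, -4.91239456e-03,  1.59899721e+02]), 'force': array([-0.39725788, -0.6095673 ,  0.1156498 ]), 'torque': array([-0.01075408,  0.02214229,  0.00719379]), 'grip_width': 85.42244094469554}
```

View pics/top0.png

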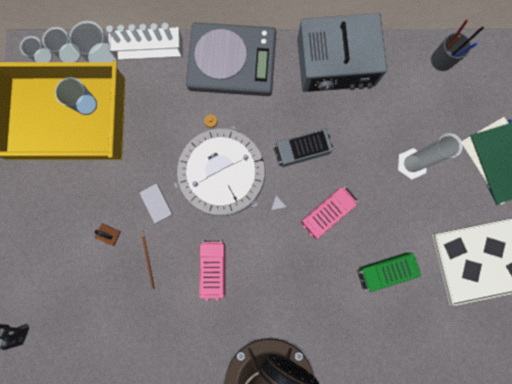

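View pics/scene0.png

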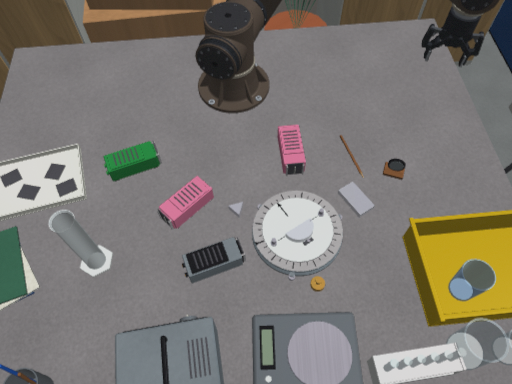

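The ray table is at about (221,171) in the top view. There are three boxes of the lamp box's shape besides the green one: grey at (303,147), pink at (330,212) and pink at (211,270), with green at (390,272). The grey one fits, and I'll confirm it in a rectified crop.

```bash
cat > h.py <<'E'
import numpy as np, cv2
from bench import r
def P(n,pts):
    c=r.camera_model(n); p,_=cv2.projectPoints(np.array(pts,float).reshape(-1,3),c['rvec'],c['tvec'],c['camera_matrix'],None); return p.reshape(-1,2)
def U(n,uv,z):
    c=r.camera_model(n); R=cv2.Rodrigues(c['rvec'])[0]; K=c['camera_matrix']
    d=R.T@np.linalg.solve(K,[uv[0],uv[1],1.]); o=-R.T@c['tvec'].ravel()
    return o+d*(z-o[2])/d[2]
def rect(n,im,cx,cy,z,half=150,s=2.0):
    # output: right = -y, up = +x   (as seen from above)
    N=int(2*half*s); w=[[cx+half,cy+half,z],[cx+half,cy-half,z],[cx-half,cy-half,z],[cx-half,cy+half,z]]
    H=cv2.getPerspectiveTransform(P(n,w).astype(np.float32),np.float32([[0,0],[N,0],[N,N],[0,N]]))
    return cv2.warpPerspective(im,H,(N,N),flags=cv2.INTER_CUBIC)
E
python3 - <<'E'
from h import *
print(U("top",(221,171),36),U("scene",(297,230),36))
for n,uv in(("top",(303,147)),("scene",(213,259))): print(U(n,uv,61))
c=U("top",(221,171),36)
for n in("top","scene"): cv2.imwrite(f"pics/r_{n}.png",rect(n,cv2.imread(f"pics/{n}0.png"),round(c[0]),round(c[1]),36))
im=cv2.imread("pics/top0.png")[100:230,160:350]; cv2.imwrite("pics/crop.png",cv2.resize(im,None,fx=4,fy=4,interpolation=2))
E
```

```text
[584.07850545 133.72042999  36.        ] [591.35264841 137.1028771   36.        ]
[647.74732199 -95.42972751  61.        ]
[664.02205211 -93.41451313  61.        ]
```

View pics/crop.png

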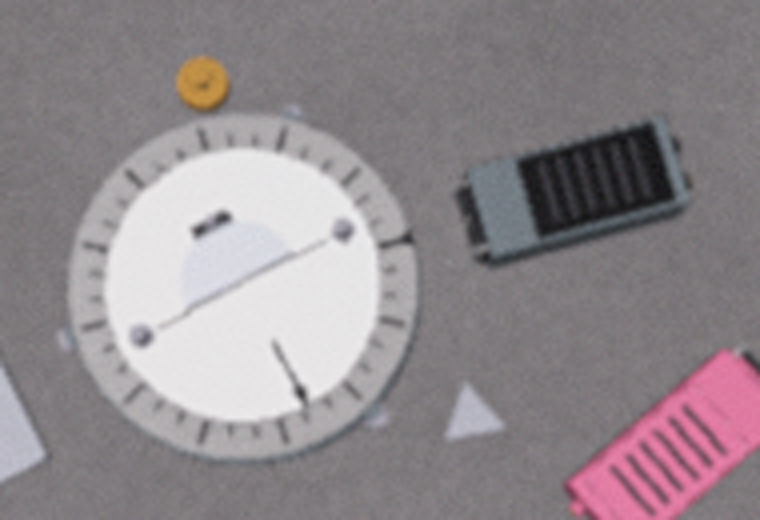

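View pics/r_top.png

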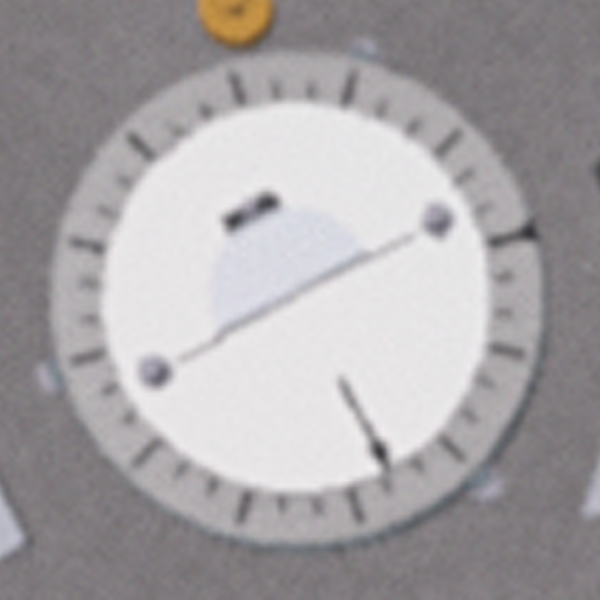

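View pics/r_scene.png

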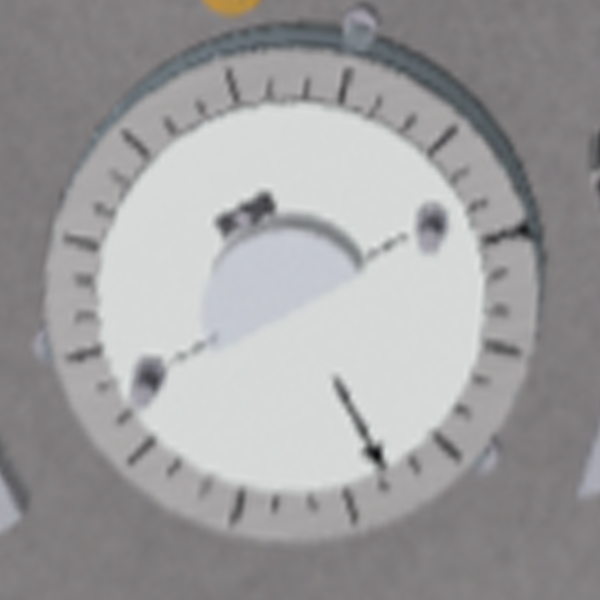

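The crop confirms that the grey box at (303,147) is the lamp box: its slit end faces the triangle on the zero line. The zero line is at rectified (515,236), the arrow tip at (388,472) and the wanted line at (453,143). That puts the arrow about 78° clockwise of zero, so it needs about +108°. Next I'll refine the centre and angles.

```bash
cat >> h.py <<'E'
def measure(n,im,c0,tag,s=3.0,half=140):
    R=rect(n,im,c0[0],c0[1],36,half,s); g=cv2.cvtColor(R,cv2.COLOR_BGR2GRAY)
    _,b=cv2.threshold(cv2.GaussianBlur(g,(5,5),0),208 if n=='top' else 196,255,0)
    cs,_=cv2.findContours(b,0,1); k=cv2.convexHull(max(cs,key=cv2.contourArea))
    (u,v),ax,_=cv2.fitEllipse(k)
    c=(c0[0]+half-v/s,c0[1]+half-u/s)
    # polar strip: columns = world angle -180..180 (3 px/deg), rows radius 70..125
    th=np.radians(np.arange(-180,180,1/3.)); rr=np.arange(125,70,-.25)
    T,Rr=np.meshgrid(th,rr); pts=np.stack([c[0]+Rr*np.cos(T),c[1]+Rr*np.sin(T),np.full_like(T,36)],-1)
    p=P(n,pts).reshape(*T.shape,2).astype(np.float32)
    S=cv2.remap(im,p[...,0],p[...,1],cv2.INTER_CUBIC)
    cv2.imwrite(f"pics/pol_{tag}.png",np.vstack([S[:,:540],S[:,540:]]))
    print(n,"centre",np.round(c,1),"diam",np.round(np.array(ax)/s,1))
    gs=cv2.cvtColor(S,cv2.COLOR_BGR2GRAY).astype(float)
    ring=gs[(rr<112)&(rr>104)].mean(0)
    d=np.clip(np.median(ring)-ring-15,0,None); a=np.degrees(th)
    # long lines: phase modulo 30
    ph=np.angle((d*np.exp(1j*12*th)).sum())/12*180/np.pi
    ar=gs[(rr<95)&(rr>86)].mean(0); i=ar.argmin(); w=slice(max(i-15,0),i+16); d2=np.clip(np.median(ar)-ar[w]-10,0,None)
    arrow=(d2*a[w]).sum()/d2.sum()
    print("  scale phase mod 30: %.2f  arrow world angle %.2f  arrow-phase mod30 %.2f"%(ph%30,arrow,(arrow-ph)%30))
    return c,ph,arrow
E
python3 - <<'E'
from h import *
for n in("top","scene"): measure(n,cv2.imread(f"pics/{n}0.png"),(585,135),n+"0")
E
```

```text
top centre [585.6 136. ] diam [193.5 193.6]
  scale phase mod 30: 15.70  arrow world angle -151.64  arrow-phase mod30 12.66
scene centre [585.  138.6] diam [193.5 193.9]
  scale phase mod 30: 16.17  arrow world angle -151.70  arrow-phase mod30 12.13
```

View pics/pol_top0.png

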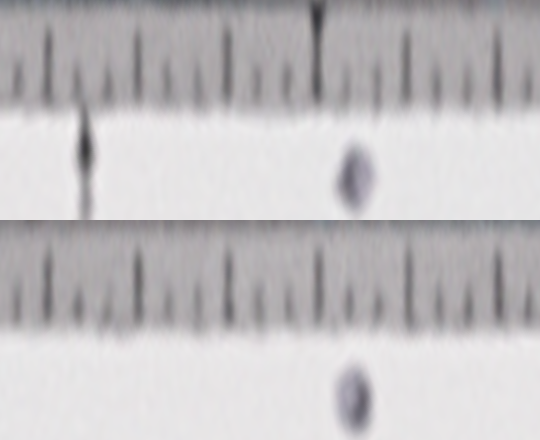

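Over the two cameras the averages are: centre (585.3, 137.3), zero line at −74.1°, arrow at −151.65° and target at −44.1°. The turn is about +107.5°, and post_a goes from −61.6° to +45.9°. I'll push it with the side of the shut fingers.

```bash
cat >> h.py <<'E'
from scipy.spatial.transform import Rotation as Ro
C=np.array([585.3,137.3])
def fing(th,gap,rad=80):
    t=np.radians(th); return C+rad*np.array([np.cos(t),np.sin(t)])-gap*np.array([-np.sin(t),np.cos(t)])
def rows(targets):  # (x,y,z,yaw)
    o=r.observe(); R=Ro.from_euler('xyz',o['eef_rot'],degrees=True); yaw=o['eef_rot'][2]
    for x,y,z,w in targets:
        s=R.inv().apply(np.array([x,y,z])-o['tcp_pos'])/50
        dy=(w-yaw+180)%360-180
        print("%.3f %.3f %.3f %.3f   (%.0f %.0f %.0f yaw %.1f)"%(*s,-np.radians(dy),x,y,z,w))
E
python3 - <<'E'
from h import *
p=fing(-61.6,36); rows([(*p,130,28.4),(*p,44,28.4)])
E
```

```text
-10.772 -7.492 2.022 2.295   (592 50 130 yaw 28.4)
-10.772 -7.490 3.742 2.295   (592 50 44 yaw 28.4)
```

```bash
python3 -m creep '-10.77 -7.49 1.0 2.295 0;-10.77 -7.49 2.0 2.295 0;-10.77 -7.49 2.0 2.295 0;-10.77 -7.49 2.0 2.295 0;-10.77 -7.49 2.0 2.295 0;-10.77 -7.49 2.0 2.295 0;-10.77 -7.49 2.0 2.295 0;-10.77 -7.49 2.0 2.295 0;-10.77 -7.49 2.0 2.295 0;-10.77 -7.49 2.0 2.295 0;-10.77 -7.49 2.0 2.295 0;-10.77 -7.49 2.0 2.295 0;-10.77 -7.49 2.0 2.295 0;-10.77 -7.49 2.0 2.295 0;-10.77 -7.49 2.0 2.295 0;-10.77 -7.49 2.0 2.295 0;-10.77 -7.49 2.0 2.295 0;-10.77 -7.49 2.0 2.295 0'
python3 - <<'E'
from h import *
p=fing(-61.6,36); rows([(*p,130,28.4),(*p,44,28.4)])
for n in("top","scene"): cv2.imwrite(f"pics/{n}1.png",r.get_image(n)[0])
a=cv2.imread("pics/scene1.png")[130:300,190:380]; cv2.imwrite("pics/c1.png",cv2.resize(a,None,fx=3.5,fy=3.5))
E
```

```text
time: 2.35
tcp_pos: [591.6, 50.0, 131.1]
eef_rot: [180.0, 0.0, 28.4]
force: [-0.8, 0.4, 0.9]
grip_width: 0.1
-0.001 0.004 0.022 0.000   (592 50 130 yaw 28.4)
0.001 0.003 1.742 0.000   (592 50 44 yaw 28.4)
```

View pics/c1.png

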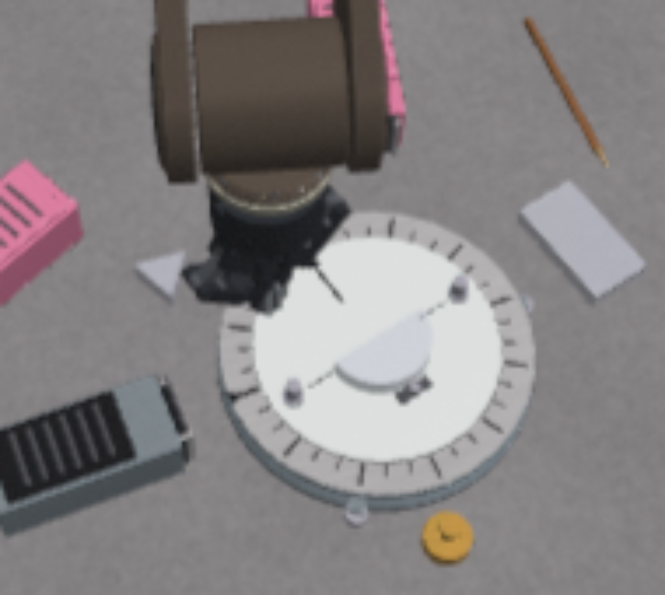

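The shut fingers are at about (270,300) in the crop, above the spot behind post_a (293,390), with nothing under them but the turntable. I'll go down now.

```bash
python3 -m creep '0 0 0.6 0 0;0 0 1.2 0 0;0 0 1.6 0 0;0 0 1.74 0 0;0 0 1.74 0 0'
python3 - <<'E'
from h import *
# start arc: approach to gap 17, then follow
rows([(*fing(-61.6,22),44,28.4)]+[(*fing(t,17),44,t+90) for t in np.arange(-61.6,-20,5)])
a=r.get_image("scene")[0][130:300,190:380]; cv2.imwrite("pics/c2.png",cv2.resize(a,None,fx=3.5,fy=3.5))
E
```

```text
time: 3.08
tcp_pos: [591.7, 49.9, 44.2]
eef_rot: [180.0, 0.1, 28.4]
force: [0.3, 0.3, 0.4]
grip_width: 0.0
0.280 0.002 0.004 0.000   (604 56 44 yaw 28.4)
0.380 0.002 0.004 0.000   (608 59 44 yaw 28.4)
0.520 0.025 0.003 -0.087   (615 61 44 yaw 33.4)
0.663 0.037 0.003 -0.174   (622 64 44 yaw 38.4)
0.805 0.035 0.003 -0.262   (628 67 44 yaw 43.4)
0.947 0.022 0.003 -0.349   (634 71 44 yaw 48.4)
1.088 -0.004 0.003 -0.436   (639 76 44 yaw 53.4)
1.225 -0.042 0.003 -0.523   (645 81 44 yaw 58.4)
1.359 -0.092 0.003 -0.611   (649 86 44 yaw 63.4)
1.488 -0.154 0.002 -0.698   (653 92 44 yaw 68.4)
```

View pics/c2.png

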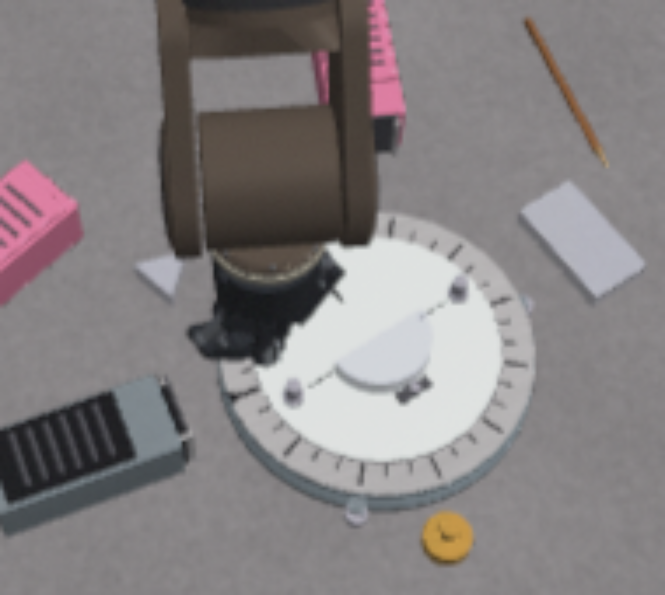

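```bash
python3 -m creep '0.14 0 0 0 0;0.24 0 0 0 0;0.30 0 0 0 0;0.34 0 0 0 0;0.38 0 0 0 0;0.45 0.015 0 -0.044 0;0.52 0.025 0 -0.087 0;0.59 0.032 0 -0.13 0;0.663 0.037 0 -0.174 0;0.735 0.037 0 -0.218 0;0.805 0.035 0 -0.262 0;0.876 0.03 0 -0.305 0;0.947 0.022 0 -0.349 0;1.018 0.01 0 -0.393 0;1.088 -0.004 0 -0.436 0;1.157 -0.022 0 -0.48 0;1.225 -0.042 0 -0.523 0;1.225 -0.042 0 -0.523 0'
python3 - <<'E'
from h import *
rows([(*fing(t,17),44,t+90) for t in np.arange(-31.6,30,5)])
for n in("top","scene"): cv2.imwrite(f"pics/{n}3.png",r.get_image(n)[0])
a=cv2.imread("pics/scene3.png")[130:300,190:380]; cv2.imwrite("pics/c3.png",cv2.resize(a,None,fx=3.5,fy=3.5))
E
```

```text
time: 5.38
tcp_pos: [644.8, 81.0, 44.5]
eef_rot: [180.0, 0.0, 58.4]
force: [0.4, -0.1, 1.0]
grip_width: -0.1
-0.004 -0.004 0.011 -0.001   (645 81 44 yaw 58.4)
0.137 0.019 0.011 -0.088   (649 86 44 yaw 63.4)
0.279 0.030 0.011 -0.175   (653 92 44 yaw 68.4)
0.422 0.029 0.011 -0.262   (657 98 44 yaw 73.4)
0.564 0.015 0.011 -0.350   (660 105 44 yaw 78.4)
0.704 -0.011 0.010 -0.437   (663 111 44 yaw 83.4)
0.842 -0.049 0.010 -0.524   (665 118 44 yaw 88.4)
0.975 -0.099 0.010 -0.611   (666 125 44 yaw 93.4)
1.104 -0.160 0.010 -0.699   (667 132 44 yaw 98.4)
1.227 -0.233 0.010 -0.786   (667 139 44 yaw 103.4)
1.343 -0.316 0.010 -0.873   (667 146 44 yaw 108.4)
1.452 -0.409 0.010 -0.960   (665 153 44 yaw 113.4)
1.552 -0.510 0.010 -1.048   (664 160 44 yaw 118.4)
```

View pics/c3.png

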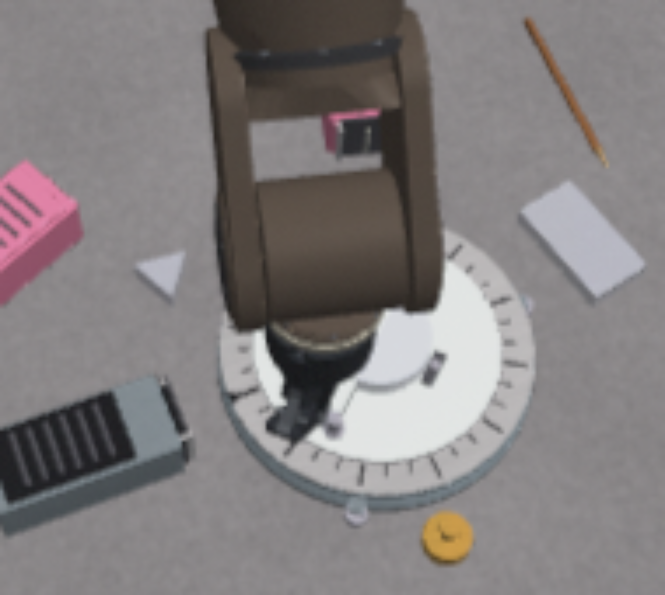

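The turntable is turning with the push: post_a is now at (335,425) and the drum hasn't moved. I'll carry on along the arc.

```bash
python3 -m creep '0.07 0.01 0 -0.044 0;0.137 0.019 0 -0.088 0;0.208 0.026 0 -0.13 0;0.279 0.03 0.01 -0.175 0;0.35 0.031 0.01 -0.218 0;0.422 0.029 0.01 -0.262 0;0.493 0.023 0.01 -0.306 0;0.564 0.015 0.01 -0.35 0;0.634 0.003 0.01 -0.393 0;0.704 -0.011 0.01 -0.437 0;0.773 -0.029 0.01 -0.48 0;0.842 -0.049 0.01 -0.524 0;0.909 -0.073 0.01 -0.568 0;0.975 -0.099 0.01 -0.611 0;1.04 -0.129 0.01 -0.655 0;1.104 -0.16 0.01 -0.699 0;1.166 -0.195 0.01 -0.742 0;1.227 -0.233 0.01 -0.786 0;1.227 -0.233 0.01 -0.786 0'
python3 - <<'E'
from h import *
rows([(*fing(t,17),44,t+90) for t in np.arange(13.4,43.5,5)])
for n in("top","scene"): cv2.imwrite(f"pics/{n}4.png",r.get_image(n)[0])
a=cv2.imread("pics/scene4.png")[130:300,190:380]; cv2.imwrite("pics/c4.png",cv2.resize(a,None,fx=3.5,fy=3.5))
E
```

```text
time: 7.85
tcp_pos: [666.8, 139.2, 44.0]
eef_rot: [-180.0, 0.0, 103.3]
force: [-0.8, -0.1, 0.1]
grip_width: -0.4
-0.000 0.005 -0.001 -0.001   (667 139 44 yaw 103.4)
0.141 0.029 -0.001 -0.089   (667 146 44 yaw 108.4)
0.283 0.040 -0.001 -0.176   (665 153 44 yaw 113.4)
0.426 0.038 -0.001 -0.263   (664 160 44 yaw 118.4)
0.568 0.024 -0.001 -0.350   (661 167 44 yaw 123.4)
0.708 -0.002 -0.001 -0.438   (659 174 44 yaw 128.4)
0.845 -0.040 -0.001 -0.525   (655 180 44 yaw 133.4)
```

View pics/c4.png

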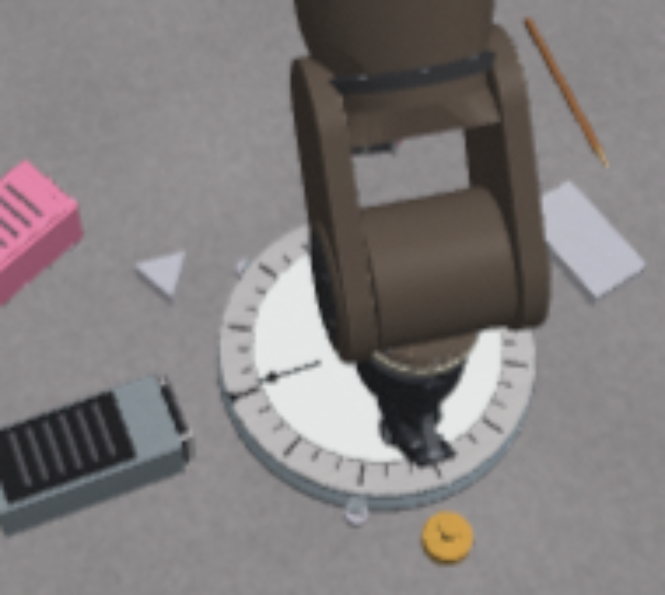

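The arrow is now at crop (270,377), close to the zero line (235,397). I'll measure it against the fixed per-camera centres and scale.

```bash
cat >> h.py <<'E'
CC={"top":(585.6,136.0),"scene":(585.0,138.6)}
def strip(n,im,lo,hi,tag):
    c=CC[n]; a=np.arange(lo,hi,.1); rr=np.arange(125,65,-.25); T,Rr=np.meshgrid(np.radians(a),rr)
    p=P(n,np.stack([c[0]+Rr*np.cos(T),c[1]+Rr*np.sin(T),np.full_like(T,36)],-1)).reshape(*T.shape,2).astype(np.float32)
    S=cv2.remap(im,p[...,0],p[...,1],cv2.INTER_CUBIC); cv2.imwrite(f"pics/s_{tag}.png",S)
    g=cv2.cvtColor(S,cv2.COLOR_BGR2GRAY).astype(float); out={}
    for k,(r0,r1) in dict(arrow=(72,94),scale=(103,114)).items():
        m=g[(rr>r0)&(rr<r1)].mean(0); d=np.median(m)-m
        from scipy.signal import find_peaks
        pk,_=find_peaks(d,height=12,distance=30)
        out[k]=[round(float((np.clip(d[max(i-15,0):i+16],0,None)*a[max(i-15,0):i+16]).sum()/np.clip(d[max(i-15,0):i+16],0,None).sum()),2) for i in pk]
    print(n,out)
E
python3 - <<'E'
from h import *
for n in("top","scene"): strip(n,cv2.imread(f"pics/{n}0.png"),-170,-30,n+"0")
for n in("top","scene"): strip(n,cv2.imread(f"pics/{n}4.png"),-110,-20,n+"4")
E
```

```text
top {'arrow': [-151.61, -63.09], 'scale': [-164.18, -154.42, -144.09, -134.21, -124.4, -114.39, -104.38, -94.34, -84.5, -74.51, -54.25, -44.61, -34.63]}
scene {'arrow': [-151.61, -61.6], 'scale': [-163.89, -153.73, -143.65, -133.58, -123.31, -113.29, -103.47, -93.47, -83.05, -73.5, -63.5, -53.67, -43.82, -33.97]}
top {'arrow': [-76.71, -33.39, -22.3], 'scale': [-104.31, -94.29, -84.46, -74.5, -54.62, -44.62, -34.54, -27.17, -21.25]}
scene {'arrow': [-76.51], 'scale': [-103.47, -93.48, -83.04, -73.5, -63.52, -53.7, -43.81, -33.95, -24.02]}
```

View pics/s_scene4.png

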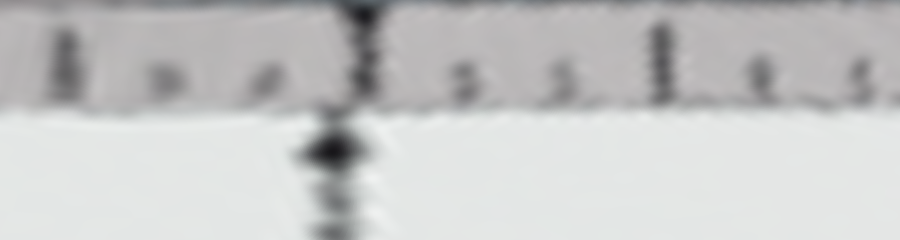

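Finger geometry and picture agree: the arrow is at −76.6°. What remains is 32.1° by the top camera and 32.7° by the scene camera. I'll push +29°, then measure again.

```bash
python3 -m creep '0.07 0.016 0 -0.044 0;0.141 0.029 0 -0.089 0;0.212 0.036 0 -0.132 0;0.283 0.04 0 -0.176 0;0.354 0.04 0 -0.22 0;0.426 0.038 0 -0.263 0;0.497 0.032 0 -0.306 0;0.568 0.024 0 -0.35 0;0.638 0.012 0 -0.394 0;0.708 -0.002 0 -0.438 0;0.764 -0.016 0 -0.473 0;0.818 -0.032 0 -0.508 0;0.818 -0.032 0 -0.508 0'
python3 - <<'E'
from h import *
print(r.observe()['force'])
for n in("top","scene"): 
    cv2.imwrite(f"pics/{n}5.png",r.get_image(n)[0]); strip(n,cv2.imread(f"pics/{n}5.png"),-80,-20,n+"5")
rows([(*fing(t,17),44,t+90) for t in (44,45,45.5,46,46.5)])
E
```

```text
time: 9.57
tcp_pos: [655.7, 178.6, 43.9]
eef_rot: [-179.9, 0.0, 132.4]
force: [0.2, -0.6, -0.4]
grip_width: 0.1
[ 0.24115219 -0.607105   -0.41119591]
top {'arrow': [-47.39], 'scale': [-74.51, -54.5, -44.69, -34.67, -24.41]}
scene {'arrow': [-47.19], 'scale': [-73.5, -63.51, -53.66, -43.81, -33.98, -24.0]}
0.047 0.012 -0.002 -0.029   (655 181 44 yaw 134.0)
0.075 0.017 -0.002 -0.046   (654 182 44 yaw 135.0)
0.090 0.019 -0.002 -0.055   (653 182 44 yaw 135.5)
0.104 0.021 -0.002 -0.064   (653 183 44 yaw 136.0)
0.118 0.023 -0.002 -0.072   (653 184 44 yaw 136.5)
```

View pics/s_scene5.png

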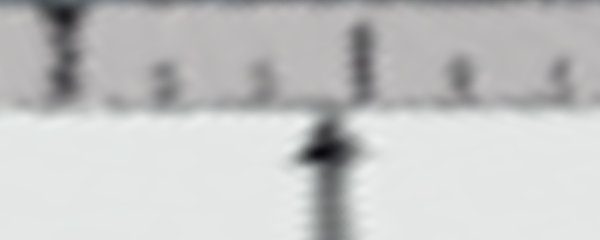

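View pics/s_top5.png

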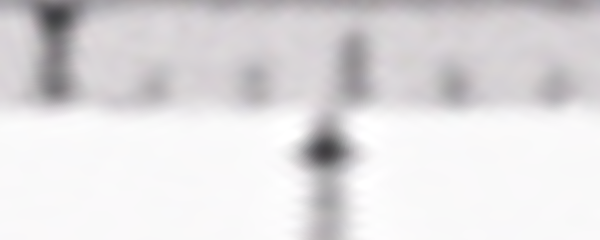

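The arrow is still 2.7° short by the top camera and 3.4° by the scene camera. I'll push 3.0° more, then back off and lift.

```bash
python3 -m creep '0.03 0.008 0 -0.018 0;0.06 0.014 0 -0.036 0;0.087 0.018 0 -0.053 0;0.087 0.018 0 -0.053 0;0.087 0.018 0 -0.053 0'
python3 - <<'E'
from h import *
for n in("top","scene"): 
    cv2.imwrite(f"pics/{n}6.png",r.get_image(n)[0]); strip(n,cv2.imread(f"pics/{n}6.png"),-80,-20,n+"6")
E
```

```text
time: 10.3
tcp_pos: [653.5, 182.4, 43.9]
eef_rot: [-180.0, 0.0, 135.4]
force: [-0.1, 0.5, 1.1]
grip_width: -0.3
top {'arrow': [-44.18], 'scale': [-74.51, -54.5, -44.62, -34.63, -24.37]}
scene {'arrow': [-44.1], 'scale': [-73.5, -63.52, -53.69, -43.82, -33.94, -24.01]}
```

```bash
python3 -m creep '-0.1 0 0 0 0;-0.25 0 0 0 0;-0.3 0 0 0 0;-0.3 0 -0.5 0 0;-0.3 0 -1.5 0 0;-0.3 0 -2.5 0 0;-0.3 0 -3.5 0 0;-0.3 0 -3.5 0 0;-0.3 0 -3.5 0 0'
python3 - <<'E'
from h import *
for n in("top","scene"): 
    cv2.imwrite(f"pics/{n}7.png",r.get_image(n)[0]); strip(n,cv2.imread(f"pics/{n}7.png"),-80,-20,n+"7")
a=cv2.imread("pics/scene7.png")[130:300,190:380]; cv2.imwrite("pics/c7.png",cv2.resize(a,None,fx=3.5,fy=3.5))
E
```

```text
time: 11.52
tcp_pos: [664.0, 171.8, 218.3]
eef_rot: [-179.9, -0.0, 135.4]
force: [0.3, 0.1, 0.1]
grip_width: -0.3
top {'arrow': [-44.18], 'scale': [-74.49, -54.52, -44.62, -34.59, -24.28]}
scene {'arrow': [-44.1], 'scale': [-73.5, -63.52, -53.66, -43.81, -33.98, -23.97]}
```

View pics/c7.png

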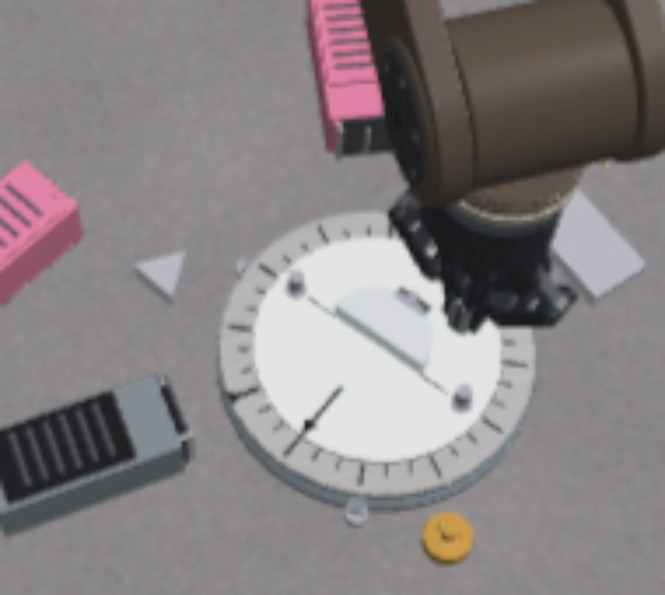

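View pics/s_scene7.png

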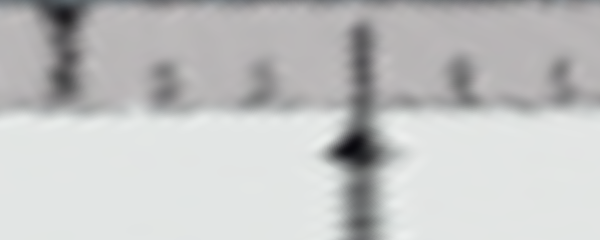

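View pics/s_top7.png

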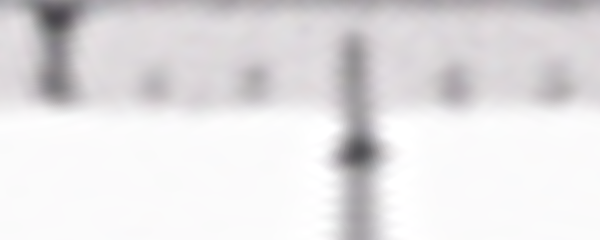

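The arrow is on the first long line anticlockwise of the triangle, off by +0.4° in the top view and −0.3° in the scene view. The scale lines haven't moved and the fingers are 218 mm up, clear of everything.

```bash
python3 -c "
from bench import r
print(r.observe()['qvel'].round(2)); print(r.sign_off())"
```

```text
[ 0.09  0.14 -0.16 -0.06  0.11 -0.05]
the job is handed in; nothing more can be done
None
```

The arrow now sits on the 30° line, and I have handed the job in. I pushed post_a about 107° anticlockwise with the side of the shut fingers, in four short stages, then backed off and lifted clear. It took about 11.6 s.

- **Arrow:** the two cameras disagree slightly. Measured against the 30° line it is +0.4° off in the top view and −0.3° in the scene view, which is at most about 0.8 mm and well inside the 2° allowed. It stayed put when the finger left.
- **Ray table and surroundings:** the scale lines read the same before and after to within about 0.1°, so the ray table did not shift. The lamp box, prism and brass weight looked unmoved in the last view. I did not measure these or check the other bystanders separately.
- **Forces:** the wrist readings stayed around 1 N, no higher than the sensor's noise.

The sign-off returned no verdict.

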